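Close and pin the latch bar of a paint-pot carrier

TASK

Secure the paint-pot carrier for its trip to the store: lift the latch bar by its ball knob over the low lip of the keeper and let it drop into the notch, fully home. Then take the steel lock pin from the wooden stand and push it down through the eye of the bar into the keeper until its collar sits on the bar, and let go. Leave the pots and the jar standing where they are.

Things in the scene. Friction and masses are not known exactly. Their poses are not given: they have to be found in the camera images.
- rack: Plywood paint-pot carrier, fixed, 190 mm deep, 300 mm wide, deck 30 mm high. Origin on the table; x points to its back (away from the robot), y to its left along the closed bar; its yaw varies. In this frame (mm): bar pivot (-70,-100,100), notch (-70,36,94), keeper hole (-70,82,92). Upper shelf: x -90 to 140, y -160 to 5, underside 236, top 251. Nothing is above the keeper hole.
- shelf_edge (a point): Middle of the lower front edge of the carrier's upper shelf, 165 mm long along the carrier's y. The shelf is too low above the closed knob (100 mm) for an upright gripper: there the hand must lean back to the carrier's front (-x), 30 to 45 degrees from vertical.
- pivot (a point): Pivot of the latch bar: here the swing axis (upright) and the lift axis (level, across the bar) cross, 100 mm above the table. The bar is 202 mm long from here to its end.
- swing (a joint): Swing of the latch bar about the upright axis through the pivot, rad: 0 = along the carrier's front over the notch (closed); positive = swung out towards the robot, counter-clockwise from above. Starts open, 0.45 to 0.85. Light friction (0.05 N m), it stays where left. Range -0.05 to 1.0.
- bar (a joint): Lift of the latch bar about the level axis through the pivot, rad: 0 = level, its rest stop; positive = free end raised. It falls back to 0 by its own weight (about 0.26 kg). At 0 the bar strikes the keeper's lip; it passes when lifted 0.16 or more. Lifted above 0.35 it would pass over the back cheek too (the swing stops at -0.05).
- bar_knob (a point): Centre of the latch bar's black ball knob, 34 mm diameter, on a 10 mm stem leaning 38 degrees to the front. The place to grip, fingers closing along the bar. In the bar's frame (x across the bar, to the carrier's back when closed; y along the bar; z up) it is (-28, 75, 36) mm from the pivot. The bar is 12 x 12 mm steel.
- bar_eye (a point): Centre of the top mouth of the eye at the free end of the bar: a 40 x 40 x 12 mm steel plate with a 20 mm upright hole; 182 mm from the pivot along the bar, 6 mm above the bar's centre line.
- keeper_slot (a point): Middle of the notch of the steel keeper, level with the underside of the closed bar (94 mm above the table). The notch is open at the top, 17 mm wide across the bar and 14 mm long; its front lip stands 18 mm above this point, its back cheek 56 mm. It is 136 mm from the pivot along the closed bar.
- keeper_hole (a point): Centre of the top mouth of the upright hole in the keeper's plate, 15 mm diameter, through a plate 14 mm thick, open below; 92 mm above the table. With the bar closed, the bar's eye lies over it, 2 mm above.
- stand: Wooden block 70 x 190 x 50 mm with three upright holes (15 mm wide, 40 mm deep) in a row along its y, 60 mm apart. Origin: centre of its underside. In the holes stand the lock pin and two slim wooden modelling sticks (12 mm thick; one plain, 100 mm long, one 85 mm with a 20 mm ball on top), in any order.
- pin: Steel lock pin, about 0.13 kg, standing loosely upright in the stand: 12 mm shank 60 mm long with a tapered tip (6 mm at its end), a collar of 32 mm diameter and 5 mm thick above it, then a round head 24 mm in diameter and 40 mm high. Origin at the tip end, z along the pin to its head.
- pin_head (a point): Middle of the pin's head, 85 mm above its tip: the place to grip it.
- pin_tip (a point): Lower end of the pin.
- deck_tub_a: closed, jar-shaped paint pot with a paper label and a yellow lid, 84 mm across, 85 mm high, standing on the carrier's deck; origin: centre of its underside. A bystander: leave it where it stands.
- deck_tub_b: closed, jar-shaped paint pot with a paper label and a green lid, 84 mm across, 75 mm high, standing on the carrier's deck; origin: centre of its underside. A bystander: leave it where it stands.
- tub_c: closed, jar-shaped paint pot with a paper label and a orange lid, 100 mm across, 70 mm high, standing on the table, left; origin: centre of its underside. A bystander: leave it where it stands.
- jar_d: Closed jar, 60 mm across, 110 mm high, standing on the table, right; origin: centre of its underside. A bystander: leave it where it stands.

How it is judged (in metres and radians):
On the way, in this order (a step that is already met when the one before it is completed fails the run):
1. the bar is lifted (joint bar above 0.12) over the keeper's lip, joint swing below 0.08 (value of joint bar above 0.12 rad and value of joint swing below 0.08 rad), for 0.05 s.
2. the bar has dropped fully into the notch (joint swing within 0.035 of 0, joint bar below 0.03) and the fingers have let go of it (value of joint swing between -0.035 and 0.035 rad and value of joint bar below 0.03 rad and contact force between the fingers and bar below 0.1 N), for 0.2 s.
At the end, for the whole second after the job is handed in: The bar lies in the notch (swing within 0.035 rad of 0, lift below 0.03 rad); the pin stands through eye and keeper hole, its tip 41 mm or more below the hole's mouth (46 when home), within 6 mm of the hole's axis and 0.12 rad of upright, at rest; the hand touches nothing (value of joint swing between -0.035 and 0.035 rad and value of joint bar below 0.03 rad and z of pin_tip in the frame of keeper_hole below -0.041 m and horizontal distance between pin_tip and keeper_hole below 0.006 m and angle between the z axis of pin and the z axis of rack, either way round below 0.12 rad and linear speed of pin below 0.02 m/s and contact force between the fingers and anything else below 0.1 N).
It fails at once if the yellow-lidded pot on the carrier's deck is moved more than 30 mm or tipped (distance of deck_tub_a from where it was at the start of the episode above 0.03 m or angle between deck_tub_a's own z axis and vertical above 0.3 rad).
It fails at once if the green-lidded pot on the carrier's deck is moved more than 30 mm or tipped (distance of deck_tub_b from where it was at the start of the episode above 0.03 m or angle between deck_tub_b's own z axis and vertical above 0.3 rad).
It fails at once if the pot on the table is moved more than 30 mm or tipped (distance of tub_c from where it was at the start of the episode above 0.03 m or angle between tub_c's own z axis and vertical above 0.3 rad).
It fails at once if the jar is moved more than 30 mm or tipped (distance of jar_d from where it was at the start of the episode above 0.03 m or angle between jar_d's own z axis and vertical above 0.3 rad).
It also fails if it takes over 64 s, if anything falls off the work surface, if the arm or the gripper's body presses on something with over 40 N, if the wrist force passes 120 N, or if a joint passes its speed limit or range.

ROBOT

A 6-joint arm with a two-finger parallel gripper is mounted at the origin on the work surface. World frame = base frame: x ahead of the robot, y to its left, z up, the work surface at z = 0. Lengths are in mm, angles in rad, forces in N, time in s.
With the tool pointing down it reaches from about 275 to 1000 mm from the base axis. Payload 8.4 kg.
Tool frame: the origin (TCP) lies between the finger pads; the fingertips stand 22 mm ahead of it and the grasp point (between the pads) lies 3 mm ahead of it (r.nose_length is the z of the fingertips in the tool frame, in mm); z points along the fingers, y is the line along which they close (so a half turn about z gives the same grasp; the last joint's range is limited). The gripper opens to 85 mm and grips with 20 to 120 N. Pads are 22 mm wide; open, the fingers measure 114 mm over their backs; the gripper's body (76 mm by 85 mm) begins 54 mm behind the grasp point. The pads swing forward as they close: fully open they stand 13 mm farther back than shut.
Start: joints at [1.195, 0.353, 1.633, -0, 1.155, -0.002], TCP at [228.221, 581.845, 253.281] pointing down, gripper open.
Joint ranges: [-2.63, 2.63], [-0.92, 2.1], [0.06, 2.66], [-1.3, 4.44], [0, 2.69], [-3.02, 3.02]. Speed limits (rad/s): [2.22, 2.22, 2.79, 3.14, 3.14, 3.14].

INTERFACE

Orientations are given as [roll, pitch, yaw] about the fixed x, y, z axes, in that order (R = Rz(yaw) Ry(pitch) Rx(roll)).
In Python, from rig import r gives the robot as it stands.
- The arm moves only by the shell command python3 steer.py 'ROWS' [FORCE]. ROWS is rows parted by semicolons, their numbers by spaces, 1 to 5 of them, each of 7 numbers: a rotation vector rx, ry, rz in rad, then dx, dy, dz in mm, then the opening from 0.0 (shut) to 1.0 (fully open); each row shifts and turns the commanded pose from where the row before left it, along the tool's axes as they then stand; what a row does not reach is not made up. A row lasts 1/12 s, in which the tool goes at most 41.7 mm and 0.125 rad, less where a joint would pass 70% of its speed; a pose out of reach is approached as far as the arm can. The fingers move at their own pace and stop on an object; FORCE is the grip in N (left out, the last holds). Time passes only in rows, so rows that do not move let the fingers close. It prints the time, the measured TCP pose, the force, the opening and the grip force at its end.
- r.sense(): the state, without advancing time (a new reading comes with each control period).
- r.grab_frame(name): name is "scene" or "top" or "wrist"; returns the picture (420x560x3 uint8, red, green, blue); there is no depth.
- r.camera_params(name): a dict with "fx", "fy", "cx", "cy" (pixels), "dist_coeffs" ([k1, k2, p1, p2, k3] as OpenCV has them; the pictures are not rectified), "rvec" (rotation vector, rad) and "tvec" (3), from world to camera coordinates, as OpenCV has them. Camera axes: x right, y down, z forward; pixel columns grow to the right and rows downward; lengths in mm; the calibration is good to about 2 mm. A picture is of the moment at which its call begins: read the wrist's pose just before it. camera_params takes no time and is no camera call; for the wrist camera it gives the pose at the moment of the call.
- r.sign_off(): hands the job in; it is judged then, once.
The state is a dict: "clock": time; "qpos": joint angles; "qvel": joint speeds; "joint_efforts": joint torques, N m; "eef_pos": TCP position; "tcp_rot": TCP orientation; "contact_force": force on the tool from outside, world axes, zero at the start; "wrist_torque": the same for the moment, N m; "opening": opening from 0.0 (shut) to 1.0 (fully open); "grasp_force": force on a finger pad.
Only numpy, scipy, OpenCV 4.12 (cv2) and the standard library are available. Lean on these libraries where they do the work, as an engineer would, in place of code of your own. Each camera call takes 0.05 s, during which the arm holds its last target. There are 200 camera calls.

## Working session

There is one attempt and no reset: what is moved stays moved. The work goes in short steps, Python scripts to look and compute and a shell command to move; the robot and the scene stay as the last step left them, time stands still between calls to the robot, and variables do not carry over. Pictures are saved under pics/ and viewed, at most 10 in all, crops included, and the job is handed in when it is done.

```bash
ls; mkdir -p pics
python3 - <<'E'
from rig import r
import cv2,json
for n in("scene","top"):
    cv2.imwrite(f"pics/{n}0.png",cv2.resize(r.grab_frame(n)[:,:,::-1],(800,600),interpolation=cv2.INTER_CUBIC))
    print(n,r.camera_params(n))
print(r.sense())
E
```

```text
pics
rig.py
steer.py
scene {'fx': 426.9250967741755, 'fy': 426.9250967741755, 'cx': 278.04974774612975, 'cy': 201.28634986617575, 'dist_coeffs': array([-0.03921954,  0.        ,  0.        ,  0.        ,  0.        ]), 'rvec': array([ 0.30573807,  2.74522497, -1.3439986 ]), 'tvec': array([ 588.19880656,   61.38258047, 1308.70212162])}
top {'fx': 519.4634721054398, 'fy': 519.4634721054398, 'cx': 273.4812083374295, 'cy': 203.20106958661052, 'dist_coeffs': array([-0.00542835,  0.        ,  0.        ,  0.        ,  0.        ]), 'rvec': array([ 2.1269541 , -2.10575504,  0.21048986]), 'tvec': array([ -44.90525659,  588.36238766, 1223.40272097])}
{'clock': 0.1, 'qpos': array([ 1.19459092e+00,  3.53599360e-01,  1.63402621e+00, -1.50719809e-05,
        1.15518223e+00, -2.39890906e-03]), 'qvel': array([-0.00064405, -0.00202804, -0.00206765,  0.00040285, -0.00087194,
        0.00083002]), 'joint_efforts': array([ 8.57094790e-06, -6.06355333e+01, -3.42819679e+01,  4.19705486e-05,
        3.94400849e-03,  2.22698753e-05]), 'eef_pos': array([228.09143765, 581.48907005, 252.63830318]), 'tcp_rot': array([-3.14037749e+00,  1.08664347e-05,  2.76779225e+00]), 'contact_force': array([ 0.65560232,  0.32685342, -0.48340627]), 'wrist_torque': array([-0.01250848, -0.03100828,  0.01558509]), 'grasp_force': 0.0, 'opening': 0.9971687852264703}
```

View pics/scene0.png

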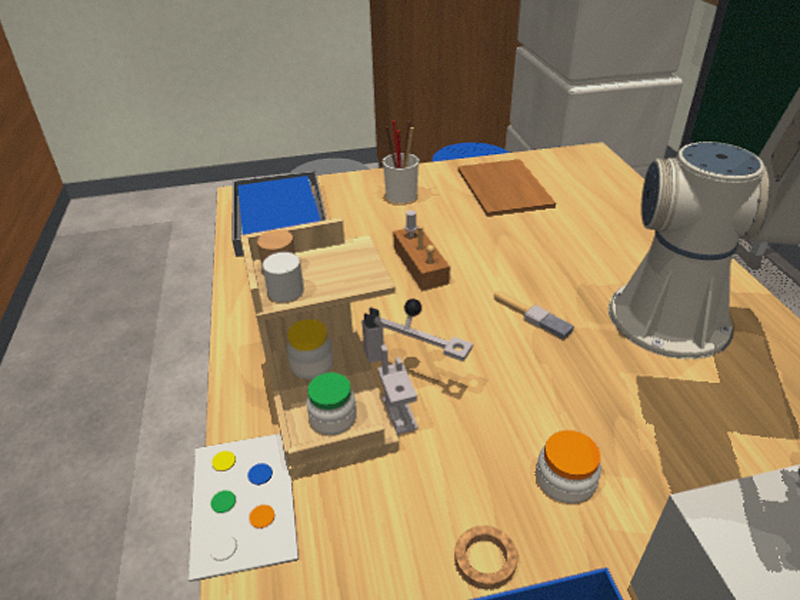

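View pics/top0.png

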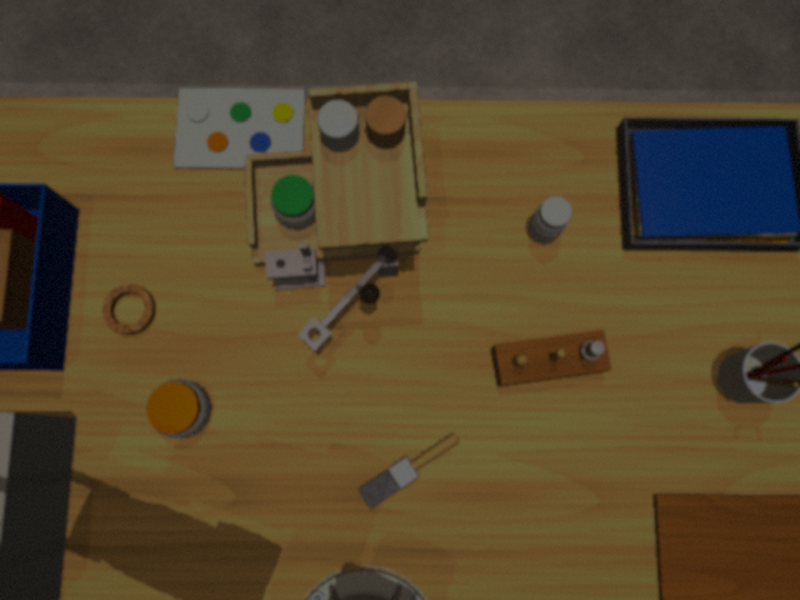

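The scene view shows the knob at about (413,308), the eye at (458,348) and the keeper hole at (400,388). The pin, with its grey collared head, is at the far end of the stand at (411,215). In the top view the knob is at (369,293), the eye at (315,335), the keeper hole at (281,263) and the pin head at (593,348), all in 800-wide pixels. I'll zoom in for precision.

Run:
```python
from rig import r
import cv2,numpy as np
s=r.grab_frame("scene")[:,:,::-1];t=r.grab_frame("top")[:,:,::-1]
c=np.zeros((600,800,3),np.uint8)
def put(im,x0,x1,y0,y1,k,X,Y):
    w=cv2.resize(im[y0:y1,x0:x1],None,fx=k,fy=k,interpolation=cv2.INTER_CUBIC)
    w=np.clip(w.astype(float)*(1.8 if im is t else 1.1),0,255).astype(np.uint8)
    c[Y:Y+w.shape[0],X:X+w.shape[1]]=w
put(s,235,345,140,305,3.6,0,0)
put(t,180,310,160,260,3,400,0)
put(t,340,432,225,275,4,400,310)
cv2.imwrite("pics/z1.png",c)
```

```text
(no output)
```

View pics/z1.png

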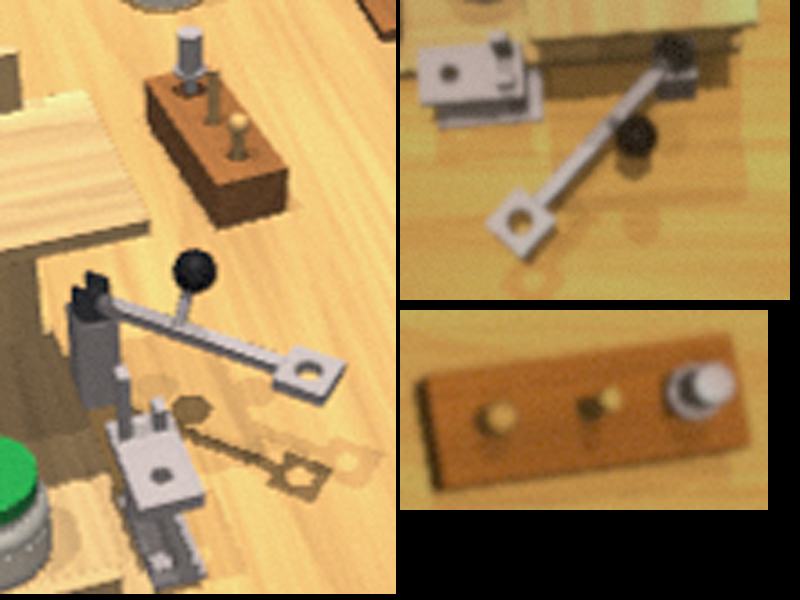

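```bash
cat > h.py <<'E'
import numpy as np,cv2
from scipy.optimize import least_squares
from scipy.spatial.transform import Rotation as R
def proj(c,P): return cv2.projectPoints(np.array(P,float).reshape(-1,1,3),c["rvec"],c["tvec"],np.array([[c["fx"],0,c["cx"]],[0,c["fy"],c["cy"]],[0,0,1]]),c["dist_coeffs"])[0].reshape(-1,2)
def rz(a): return R.from_euler("z",a)
def rackpt(q,p): return np.array([q[0],q[1],0])+rz(q[2]).apply(p)
def barpt(q,p,lift=0,sw=None):
    sw=q[3] if sw is None else sw
    return rackpt(q,np.array([-70,-100,100])+rz(sw).apply(R.from_euler("x",lift).apply(p)))
KNOB=[-28,75,36];EYE=[0,182,6]
E
python3 - <<'E'
from h import *
from rig import r
S=r.camera_params("scene");T=r.camera_params("top")
f=lambda p,x0,y0,k,X=0,Y=0:np.array([(p[0]-X)/k+x0-.36,(p[1]-Y)/k+y0-.36])
s=[f(p,235,140,3.6) for p in[(195,271),(308,371),(161,475)]]
t=[f(p,180,160,3,400) for p in[(636,136),(520,220),(450,73)]]
def pts(q): return [barpt(q,KNOB),barpt(q,EYE),rackpt(q,[-70,82,92])]
res=lambda q:np.r_[(proj(S,pts(q))-s).ravel(),(proj(T,pts(q))-t).ravel()]
o=least_squares(res,[600,300,0,.7],loss="soft_l1")
print(o.x,np.round(o.fun,1),o.cost);q=o.x
for n,P in zip("knob eye hole".split(),pts(q)):print(n,P.round(1))
print("closed knob",barpt(q,KNOB,0,0),"pivot",rackpt(q,[-70,-100,100]), proj(T,[rackpt(q,[-70,-100,100])]))
sp=f((190,36),235,140,3.6);tp=[f((714,382),340,225,4,400,310),f((697,390),340,225,4,400,310)]
# pin: top centre z=115, collar z=75
pr=lambda v:np.r_[(proj(S,[[v[0],v[1],115]])-sp).ravel(),(proj(T,[[v[0],v[1],115],[v[2],v[3],75]])-tp).ravel()]
o=least_squares(pr,[500,0,500,0]);print("pin",o.x,o.fun.round(1))
np.save("q.npy",q)
E
```

```text
[533.13835686 142.2447668   41.21138751   5.60571854] [ 18.6  48.5  -0.3  -0.8  -4.9 -17.  -79.9   0.3  -0.3  -0.2  23.6   0.1] 187.1061719903875
knob [566.2 180.9 136. ]
eye [507.2  87.3 106. ]
hole [628.1  91.2  92. ]
closed knob [615.42590724 201.04747977 136.        ] pivot [562.15875301 260.8104305  100.        ] [[147.51306239 209.49443942]]
pin [ 487.15744347 -374.76017698  487.48168947 -376.86249456] [-0.3 -1.6 -0.6  0.1  0.   0. ]
```

```bash
python3 - <<'E'
from h import *
from rig import r
S=r.camera_params("scene");T=r.camera_params("top")
f=lambda p,x0,y0,k,X=0,Y=0:np.array([(p[0]-X)/k+x0-.36,(p[1]-Y)/k+y0-.36])
s=[f(p,235,140,3.6) for p in[(195,271),(308,371),(161,475)]]
t=[f(p,180,160,3,400) for p in[(636,136),(520,220),(450,73)]]
def pts(q): return [barpt(q,KNOB),barpt(q,EYE),rackpt(q,[-70,82,92])]
res=lambda q:np.r_[(proj(S,pts(q))-s).ravel(),(proj(T,pts(q))-t).ravel()]
o=min((least_squares(res,[700,50,y,.7]) for y in(-.4,0,.4)),key=lambda o:o.cost)
print(o.x,np.round(o.fun,1),o.cost);q=o.x
for n,P in zip("knob eye hole".split(),pts(q)):print(n,P.round(1))
print("closed knob",barpt(q,KNOB,0,0),"pivot",rackpt(q,[-70,-100,100]), proj(T,[rackpt(q,[-70,-100,100])]),"shelf edge",rackpt(q,[-90,-160,236]),rackpt(q,[-90,5,236]))
np.save("q.npy",q)
# free triangulation
for i in range(3):
    print(least_squares(lambda p:np.r_[(proj(S,[p])-s[i]).ravel(),(proj(T,[p])-t[i]).ravel()],[600,50,100]).x.round(1))
E
python3 -c "
from rig import r
print(r.camera_params('wrist'),r.nose_length)"
```

```text
[7.04591681e+02 7.34524184e+01 8.53630926e-02 7.65063772e-01] [-0.2 -0.3 -0.  -0.7 -0.1 -0.6 -0.1  0.1 -0.5  0.  -0.4 -0.1] 0.726407795373498
knob [568.5  -3.7 136. ]
eye [506.6  87.9 106. ]
hole [627.9 149.2  92. ]
closed knob [609.08000685  40.18802183 136.        ] pivot [643.3725122  -32.15162205 100.        ] [[270.86703003 177.59905114]] shelf edge [628.56090407 -93.63833822 236.        ] [614.49309335  70.76086099 236.        ]
[568.5  -3.9 134.9]
[506.7  87.1 103. ]
[628.  148.7  89.6]
{'fx': 310.6448580374564, 'fy': 310.6448580374564, 'cx': 274.3085589705989, 'cy': 207.88847988423714, 'dist_coeffs': array([-0.06500429,  0.        ,  0.        ,  0.        ,  0.        ]), 'rvec': array([-2.36875887, -1.61366339, -0.25695397]), 'tvec': array([-625.35520084,  -39.62622657,  380.99558444])} 22.0
```

```bash
cat >> h.py <<'E'
def hand(psi,lean):  # tool y along the bar direction at world yaw psi, leaning back to bar -x
    ex=np.array([np.cos(psi),np.sin(psi),0]);ey=np.array([-np.sin(psi),np.cos(psi),0])
    z=np.sin(lean)*ex-np.cos(lean)*np.array([0,0,1]);return R.from_matrix(np.c_[np.cross(ey,z),ey,z])
def delta(pos,Rt):
    from rig import r
    s=r.sense();R0=R.from_euler("xyz",s["tcp_rot"]);rv=(R0.inv()*Rt).as_rotvec();d=pos-s["eef_pos"]
    print("rot",rv.round(3),"dist %.0f"%np.linalg.norm(d),"in old axes",R0.inv().apply(d).round(1),"in new axes",Rt.inv().apply(d).round(1),"F",np.round(s["contact_force"],1),"t",round(s["clock"],2),"q",s["qpos"].round(2))
E
python3 - <<'E'
from h import *
q=np.load("q.npy");Rt=hand(q[2]+q[3],np.radians(40));z=Rt.apply([0,0,1])
delta(barpt(q,KNOB)-80*z,Rt)
E
```

```text
rot [-0.427 -0.608 -1.171] dist 697 in old axes [-513.2 -468.9   55.9] in new axes [ 240.  -642.  -128.9] F [-0.1  0.4  0.1] t 0.2 q [ 1.19  0.35  1.63  0.    1.16 -0.  ]
```

```bash
R='0 0 0 -30 -27.5 3 1;0 0 0 -30 -27.5 3 1;0 0 0 -30 -27.5 3 1;0 0 0 -30 -27.5 3 1;0 0 0 -30 -27.5 3 1'
python3 steer.py '0 0 0 -30 -27.5 3 1;0 0 0 -30 -27.5 3 1;0 0 0 -30 -27.5 3 1;0 0 0 -30 -27.5 3 1;0 0 0 -30 -27.5 3 1' 60
python3 steer.py '0 0 0 -30 -27.5 3 1;0 0 0 -30 -27.5 3 1;0 0 0 -30 -27.5 3 1;0 0 0 -30 -27.5 3 1;0 0 0 -30 -27.5 3 1'
python3 steer.py '0 0 0 -30 -27.5 3 1;0 0 0 -30 -27.5 3 1;0 0 0 -30 -27.5 3 1;0 0 0 -30 -27.5 3 1;0 0 0 -30 -27.5 3 1'
python3 steer.py '-.0356 -.0507 -.0976 0 0 0 .7;-.0356 -.0507 -.0976 0 0 0 .7;-.0356 -.0507 -.0976 0 0 0 .7;-.0356 -.0507 -.0976 0 0 0 .7'
python3 - <<'E'
from h import *
q=np.load("q.npy");Rt=hand(q[2]+q[3],np.radians(40));z=Rt.apply([0,0,1])
delta(barpt(q,KNOB)-80*z,Rt)
E
```

```text
clock: 0.62
eef_pos: [317.9, 397.3, 238.0]
tcp_rot: [-3.141, 0.0, 2.768]
contact_force: [1.3, 0.3, 0.1]
opening: 1.0
grasp_force: 0.0
clock: 1.03
eef_pos: [407.5, 214.4, 223.3]
tcp_rot: [3.141, 0.0, 2.768]
contact_force: [1.3, 0.7, 0.2]
opening: 0.999
grasp_force: 0.0
clock: 1.45
eef_pos: [497.0, 31.5, 208.3]
tcp_rot: [3.141, 0.0, 2.768]
contact_force: [0.7, 1.1, 0.2]
opening: 0.999
grasp_force: 0.0
clock: 1.78
eef_pos: [496.5, 33.1, 208.3]
tcp_rot: [3.041, 0.228, -3.13]
contact_force: [0.0, 0.2, -1.1]
opening: 0.7
grasp_force: 0.0
rot [-0.284 -0.402 -0.777] dist 85 in old axes [-33.8 -77.5  11.4] in new axes [ 31.3 -78.4 -11.9] F [ 0.   0.2 -1.1] t 1.78 q [-0.    0.11  2.1   0.16  0.72 -1.71]
```

```bash
python3 steer.py '-.0355 -.0503 -.097 0 0 0 .7;-.0355 -.0503 -.097 0 0 0 .7;-.0355 -.0503 -.097 0 0 0 .7;-.0355 -.0503 -.097 0 0 0 .7'
python3 steer.py '-.0355 -.0503 -.097 0 0 0 .7;-.0355 -.0503 -.097 0 0 0 .7;-.0355 -.0503 -.097 0 0 0 .7;-.0355 -.0503 -.097 0 0 0 .7'
python3 steer.py '0 0 0 10 -26 -4 .7;0 0 0 10 -26 -4 .7;0 0 0 11 -26 -4 .7;0 0 0 0 0 0 .7'
python3 - <<'E'
from h import *
from rig import r
q=np.load("q.npy");Rt=hand(q[2]+q[3],np.radians(40));z=Rt.apply([0,0,1])
delta(barpt(q,KNOB)-80*z,Rt)
c=r.camera_params("wrist");im=r.grab_frame("wrist")[:,:,::-1].copy()
print(proj(c,[barpt(q,KNOB),barpt(q,EYE)]))
cv2.imwrite("pics/w1.png",im)
E
```

```text
clock: 2.12
eef_pos: [495.8, 34.2, 208.0]
tcp_rot: [3.021, 0.426, -2.816]
contact_force: [0.7, 1.2, 0.2]
opening: 0.703
grasp_force: 0.0
clock: 2.45
eef_pos: [497.4, 48.6, 225.4]
tcp_rot: [3.062, 0.57, -2.506]
contact_force: [-0.0, 0.0, 0.0]
opening: 0.7
grasp_force: 0.0
clock: 2.78
eef_pos: [531.2, -22.4, 234.7]
tcp_rot: [3.075, 0.535, -2.514]
contact_force: [0.9, -0.1, -0.6]
opening: 0.701
grasp_force: 0.0
rot [-0.062 -0.156 -0.187] dist 43 in old axes [ 26.8 -20.   26.3] in new axes [ 33.8 -15.8  20.5] F [ 0.9 -0.1 -0.6] t 2.78 q [-0.32  0.14  2.09  0.7   0.78 -3.02]
[[254.96898987 196.54271904]
 [384.01472393 171.58553435]]
```

View pics/w1.png

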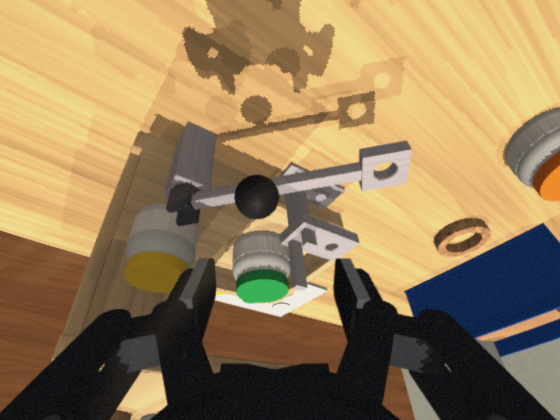

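The wrist view shows the knob at (257,197), and the calibration predicted (255,197), so the fit is confirmed. Joint 6 is at its limit, so I'll use a hand yaw 0.3 rad short of the bar's, which a ball knob allows.

Run:
```python
from h import *
q=np.load("q.npy");Rt=hand(q[2]+q[3]-.3,np.radians(39));z=Rt.apply([0,0,1])
delta(barpt(q,KNOB)-60*z,Rt)
```

```text
rot [ 0.113 -0.148  0.058] dist 52 in old axes [22.9 -9.2 45.6] in new axes [29.  -5.7 42.6] F [-0.3  0.5 -0.1] t 2.83 q [-0.32  0.13  2.09  0.7   0.78 -3.02]
```

```bash
python3 steer.py '.057 -.074 .029 0 0 0 .7;.056 -.074 .029 0 0 0 .7;0 0 0 15 -3 21 .7;0 0 0 14 -3 21 .7;0 0 0 0 0 0 .7'
python3 - <<'E'
from h import *
q=np.load("q.npy");Rt=hand(q[2]+q[3]-.3,np.radians(39));z=Rt.apply([0,0,1])
delta(barpt(q,KNOB)-2*z,Rt)
E
```

```text
clock: 3.25
eef_pos: [540.8, 1.0, 217.0]
tcp_rot: [3.136, 0.601, -2.625]
contact_force: [0.1, -0.0, -0.2]
opening: 0.694
grasp_force: 0.0
rot [-0.015 -0.079 -0.028] dist 84 in old axes [ 28.  -18.3  77. ] in new axes [ 34.5 -18.6  74.3] F [ 0.1 -0.  -0.2] t 3.25 q [-0.23  0.12  2.19  0.86  0.54 -3.02]
```

```bash
python3 steer.py '0 0 .125 0 0 0 .7;0 0 .125 0 0 0 .7;0 0 .125 0 0 0 .7;0 0 .125 0 0 0 .7;0 0 .125 0 0 0 .7'
python3 steer.py '0 0 .125 0 0 0 .7;0 0 .125 0 0 0 .7;0 0 .125 0 0 0 .7;0 0 .125 0 0 0 .7;0 0 .125 0 0 0 .7'
python3 steer.py '0 0 .125 0 0 0 .7;0 0 .125 0 0 0 .7;0 0 .125 0 0 0 .7;0 0 .125 0 0 0 .7;0 0 .125 0 0 0 .7'
python3 steer.py '0 0 .125 0 0 0 .7;0 0 .125 0 0 0 .7;0 0 .125 0 0 0 .7;0 0 .125 0 0 0 .7;0 0 .125 0 0 0 .7'
cat >> h.py <<'E'
FLIP=R.from_euler("z",np.pi)
E
python3 - <<'E'
from h import *
q=np.load("q.npy");Rt=hand(q[2]+q[3],np.radians(39))*FLIP;z=Rt.apply([0,0,1])
delta(barpt(q,KNOB)-60*z,Rt)
E
```

```text
clock: 3.67
eef_pos: [541.9, -0.1, 219.6]
tcp_rot: [2.752, 0.475, 2.933]
contact_force: [-0.7, 0.7, -0.1]
opening: 0.698
grasp_force: 0.0
clock: 4.08
eef_pos: [541.9, -0.1, 219.6]
tcp_rot: [2.56, 0.174, 2.351]
contact_force: [0.3, 0.1, -0.0]
opening: 0.701
grasp_force: 0.0
clock: 4.5
eef_pos: [541.9, -0.1, 219.6]
tcp_rot: [2.561, -0.177, 1.832]
contact_force: [1.0, -0.1, -0.1]
opening: 0.701
grasp_force: 0.0
clock: 4.92
eef_pos: [541.9, -0.1, 219.6]
tcp_rot: [2.755, -0.477, 1.249]
contact_force: [-0.3, 0.7, 0.9]
opening: 0.701
grasp_force: 0.0
rot [0.163 0.133 0.366] dist 49 in old axes [-43.5   3.7  22.2] in new axes [-41.1  22.4  14.3] F [-0.3  0.7  0.9] t 4.92 q [-0.24  0.12  2.19  0.86  0.54 -0.51]
```

Rotation left is 0.42 rad, which is 4 rows.

```bash
python3 steer.py '.041 .033 .0915 0 0 0 .7;.041 .033 .0915 0 0 0 .7;.041 .033 .0915 0 0 0 .7;.041 .033 .0915 0 0 0 .7'
python3 steer.py '0 0 0 -20 11 7 .7;0 0 0 -20 11 7 .7;0 0 0 0 0 0 .7'
python3 - <<'E'
from h import *
q=np.load("q.npy");Rt=hand(q[2]+q[3],np.radians(39))*FLIP;z=Rt.apply([0,0,1])
delta(barpt(q,KNOB)-2*z,Rt)
E
```

```text
clock: 5.25
eef_pos: [542.3, -0.1, 220.3]
tcp_rot: [-3.141, -0.681, 0.854]
contact_force: [0.4, 0.8, -0.3]
opening: 0.7
grasp_force: 0.0
clock: 5.5
eef_pos: [543.6, -33.3, 181.2]
tcp_rot: [3.14, -0.677, 0.855]
contact_force: [0.1, 0.5, -0.3]
opening: 0.699
grasp_force: 0.0
rot [-0.001  0.004  0.003] dist 58 in old axes [ 1.9 -0.7 57.5] in new axes [ 1.6 -0.7 57.5] F [ 0.1  0.5 -0.3] t 5.5 q [-0.43  0.29  2.12  1.    0.79 -0.46]
```

```bash
python3 steer.py '0 0 0 1 0 20 .7;0 0 0 1 -1 20 .7;0 0 0 0 0 17 .7;0 0 0 0 0 0 .7'
python3 steer.py '0 0 0 0 0 0 .3;0 0 0 0 0 0 .3;0 0 0 0 0 0 .3;0 0 0 0 0 0 .3;0 0 0 0 0 0 .3' 50
python3 - <<'E'
from h import *
q=np.load("q.npy");q0=q[2]+q[3]
Rt=hand(q0,np.radians(39))*FLIP;z=Rt.apply([0,0,1])
delta(barpt(q,KNOB)-2*z,Rt)
# rigid-body twists in tool axes, row by row
def pose(l,s):
    B=rz(q[2]+s)*R.from_euler("x",l);B0=rz(q0)
    Rh=B*B0.inv()*Rt;return barpt(q,KNOB,l,s)-2*Rh.apply([0,0,1]),Rh
def row(a,b):
    p,Ra=pose(*a);p2,Rb=pose(*b);print(a,b,(Ra.inv()*Rb).as_rotvec().round(4),Ra.inv().apply(p2-p).round(2),Rb.inv().apply(p2-p).round(2))
s=q[3];row((0,s),(.08,s));row((.08,s),(.16,s));row((.16,s),(.24,s));row((.24,s),(.24,s-.1));row((.24,.1),(.24,0));row((.24,0),(.14,0));row((.1,0),(0,0))
E
```

```text
clock: 5.83
eef_pos: [567.7, -1.2, 139.1]
tcp_rot: [3.141, -0.678, 0.857]
contact_force: [-0.9, 0.9, -0.3]
opening: 0.697
grasp_force: 0.0
clock: 6.25
eef_pos: [568.1, -3.2, 141.2]
tcp_rot: [3.137, -0.679, 0.858]
contact_force: [-3.4, 1.0, 6.2]
opening: 0.368
grasp_force: 49.6
rot [0.    0.001 0.006] dist 4 in old axes [-3.3  0.6  2. ] in new axes [-3.3  0.6  2. ] F [-3.4  1.   6.2] t 6.25 q [-0.34  0.38  2.12  1.12  0.71 -0.54]
(0, np.float64(0.7650637721700297)) (0.08, np.float64(0.7650637721700297)) [0.0622 0.     0.0503] [ 3.7   3.24 -4.56] [ 3.85  2.76 -4.75]
(0.08, np.float64(0.7650637721700297)) (0.16, np.float64(0.7650637721700297)) [0.0622 0.     0.0503] [ 3.7   3.24 -4.56] [ 3.85  2.76 -4.75]
(0.16, np.float64(0.7650637721700297)) (0.24, np.float64(0.7650637721700297)) [ 0.0622 -0.      0.0503] [ 3.7   3.24 -4.56] [ 3.85  2.76 -4.75]
(0.24, np.float64(0.7650637721700297)) (0.24, np.float64(0.6650637721700298)) [-0.0611  0.0238  0.0755] [ 4.68 -2.53  4.59] [ 4.36 -3.15  4.52]
(0.24, 0.1) (0.24, 0) [-0.0611  0.0238  0.0755] [ 4.68 -2.53  4.59] [ 4.36 -3.15  4.52]
(0.24, 0) (0.14, 0) [-0.0777 -0.     -0.0629] [-4.83 -3.37  5.96] [-4.59 -4.12  5.67]
(0.1, 0) (0, 0) [-0.0777  0.     -0.0629] [-4.83 -3.37  5.96] [-4.59 -4.12  5.67]
```

```bash
python3 steer.py '.0622 0 .0503 3.7 3.2 -4.6 .3;.0622 0 .0503 3.7 3.2 -4.6 .3;.0622 0 .0503 3.7 3.2 -4.6 .3;0 0 0 0 0 0 .3'
cat >> h.py <<'E'
def pose(q,l,s):
    q0=q[2]+q[3];Rt=hand(q0,np.radians(39))*FLIP
    B=rz(q[2]+s)*R.from_euler("x",l)
    Rh=B*rz(q0).inv()*Rt;return barpt(q,KNOB,l,s)-2*Rh.apply([0,0,1]),Rh
E
python3 - <<'E'
from h import *
q=np.load("q.npy");delta(*pose(q,.24,q[3]))
E
```

```text
clock: 6.58
eef_pos: [577.3, -11.3, 158.2]
tcp_rot: [-2.837, -0.656, 0.666]
contact_force: [-5.2, 1.6, 3.0]
opening: 0.368
grasp_force: 51.1
rot [-0.003  0.003  0.004] dist 4 in old axes [-3.5  0.4  2.2] in new axes [-3.5  0.4  2.2] F [-5.2  1.6  3. ] t 6.58 q [-0.39  0.44  1.97  0.93  0.96 -0.24]
```

```bash
python3 steer.py '-.0584 .0228 .0722 4.5 -2.4 4.4 .3;-.0584 .0228 .0722 4.5 -2.4 4.4 .3;-.0584 .0228 .0722 4.5 -2.4 4.4 .3;-.0584 .0228 .0722 4.5 -2.4 4.4 .3;0 0 0 0 0 0 .3'
python3 - <<'E'
from h import *
q=np.load("q.npy");delta(*pose(q,.24,q[3]/2))
E
```

```text
clock: 7.0
eef_pos: [589.3, 12.9, 157.4]
tcp_rot: [-2.847, -0.659, 0.281]
contact_force: [5.8, -3.1, -1.3]
opening: 0.37
grasp_force: 51.5
rot [ 0.008 -0.     0.003] dist 3 in old axes [-2.8  1.4  1.4] in new axes [-2.8  1.4  1.4] F [ 5.8 -3.1 -1.3] t 7.0 q [-0.29  0.35  2.13  1.23  0.64 -0.13]
```

```bash
python3 steer.py '-.0584 .0228 .0722 4.5 -2.4 4.4 .3;-.0584 .0228 .0722 4.5 -2.4 4.4 .3;-.0584 .0228 .0722 4.5 -2.4 4.4 .3;-.0584 .0228 .0722 4.5 -2.2 4.4 .3;0 0 0 0 0 0 .3'
python3 - <<'E'
from h import *
from rig import r
q=np.load("q.npy");delta(*pose(q,.24,0))
T=r.camera_params("top");S=r.camera_params("scene")
t=r.grab_frame("top")[:,:,::-1];s=r.grab_frame("scene")[:,:,::-1]
c=np.zeros((600,800,3),np.uint8)
def put(im,x0,x1,y0,y1,k,X,Y,g):
    w=cv2.resize(im[y0:y1,x0:x1],None,fx=k,fy=k,interpolation=cv2.INTER_CUBIC)
    c[Y:Y+w.shape[0],X:X+w.shape[1]]=np.clip(w.astype(float)*g,0,255).astype(np.uint8)
put(s,240,350,170,300,3.6,0,0,1.2);put(t,175,305,140,230,3,400,0,1.8)
cv2.imwrite("pics/z2.png",c)
for sw in(-.03,0,.03):
  print(sw,[((proj(C,[barpt(q,EYE,.24,sw)])[0]-o+.36)*k+[X,0]).round(0) for C,o,k,X in((S,(240,170),3.6,0),(T,(175,140),3,400))])
E
```

```text
clock: 7.42
eef_pos: [609.7, 30.0, 157.4]
tcp_rot: [-2.845, -0.66, -0.102]
contact_force: [4.7, -7.3, -2.5]
opening: 0.365
grasp_force: 52.1
rot [ 0.007 -0.002  0.003] dist 3 in old axes [-2.5  1.5  1.6] in new axes [-2.5  1.5  1.6] F [ 4.7 -7.3 -2.5] t 7.42 q [-0.11  0.31  2.21  1.68  0.3  -0.12]
-0.03 [array([130., 300.]), array([461., 108.])]
0 [array([138., 298.]), array([462., 115.])]
0.03 [array([145., 297.]), array([462., 121.])]
```

View pics/z2.png

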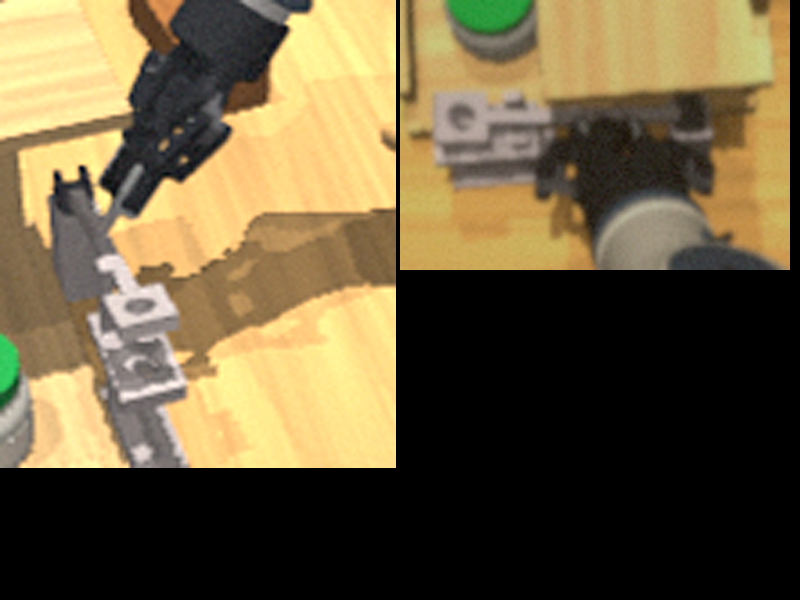

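In the scene crop the raised bar's eye is at (140,306), and in the top crop it is at (462,116). Both match swing ≈ 0 with the bar over the notch, so I'll lower it.

```bash
python3 steer.py '-.0622 0 -.0503 -3.9 -2.7 4.8 .3;-.0622 0 -.0503 -3.9 -2.7 4.8 .3;-.0622 0 -.0503 -3.5 -2.5 4.2 .3;0 0 0 0 0 0 .3'
python3 - <<'E'
from h import *
q=np.load("q.npy");delta(*pose(q,0,0))
E
```

```text
clock: 7.85
eef_pos: [609.9, 37.7, 147.5]
tcp_rot: [-3.039, -0.69, 0.024]
contact_force: [-6.9, 2.1, 1.4]
opening: 0.369
grasp_force: 52.7
rot [-0.064 -0.012 -0.047] dist 10 in old axes [-7.9 -1.8  6.6] in new axes [-7.7 -2.6  6.6] F [-6.9  2.1  1.4] t 7.85 q [-0.    0.32  2.22  2.19  0.15 -0.64]
```

```bash
python3 steer.py '-.016 -.003 -.012 -1.2 -.9 1.2 .3;-.016 -.003 -.012 -1.2 -.9 1.2 .3;-.016 -.003 -.012 -1.2 -.9 1.2 .3;-.016 -.003 -.012 -1.2 -.7 1.2 .3;0 0 0 0 0 0 .3'
python3 - <<'E'
from h import *
q=np.load("q.npy");delta(*pose(q,0,0))
E
```

```text
clock: 8.27
eef_pos: [609.6, 40.9, 142.0]
tcp_rot: [-3.133, -0.682, 0.081]
contact_force: [-6.6, 3.6, 2.4]
opening: 0.372
grasp_force: 52.8
rot [-0.006 -0.001 -0.004] dist 5 in old axes [-4.2  0.7  2.3] in new axes [-4.2  0.7  2.3] F [-6.6  3.6  2.4] t 8.27 q [ 0.05  0.32  2.22  2.82  0.09 -1.27]
```

```bash
python3 steer.py '0 0 0 0 0 0 .5;0 0 0 0 0 0 .7;0 0 0 0 0 0 .7'
python3 steer.py '0 0 0 0 0 -10 .7;0 0 0 0 0 -15 .7;0 0 0 0 0 -20 .7;0 0 0 0 0 -20 .7;0 0 0 0 0 -20 .7'
python3 - <<'E'
from h import *
from rig import r
q=np.load("q.npy");delta(*pose(q,0,0))
T=r.camera_params("top");S=r.camera_params("scene")
t=r.grab_frame("top")[:,:,::-1];s=r.grab_frame("scene")[:,:,::-1]
c=np.zeros((600,800,3),np.uint8)
def put(im,x0,x1,y0,y1,k,X,Y,g):
    w=cv2.resize(im[y0:y1,x0:x1],None,fx=k,fy=k,interpolation=cv2.INTER_CUBIC)
    c[Y:Y+w.shape[0],X:X+w.shape[1]]=np.clip(w.astype(float)*g,0,255).astype(np.uint8)
put(s,240,320,210,300,5,0,0,1.2);put(t,175,270,155,215,4,410,0,1.8)
put(t,340,432,225,275,4,410,310,1.8)
cv2.imwrite("pics/z3.png",c)
for sw in(-.03,0,.03):
  print(sw,[((proj(C,[barpt(q,EYE,0,sw)])[0]-o+.4)*k+[X,0]).round(0) for C,o,k,X in((S,(240,210),5,0),(T,(175,155),4,410))])
E
```

```text
clock: 8.52
eef_pos: [611.8, 40.1, 143.3]
tcp_rot: [-3.131, -0.685, 0.079]
contact_force: [1.0, 0.7, -0.2]
opening: 0.704
grasp_force: 0.0
clock: 8.93
eef_pos: [580.9, 39.1, 178.9]
tcp_rot: [-3.127, -0.688, 0.078]
contact_force: [0.9, 0.6, -0.0]
opening: 0.699
grasp_force: 0.0
rot [-0.011 -0.008 -0.005] dist 49 in old axes [-5.5  1.9 49. ] in new axes [-5.2  1.3 49.1] F [ 0.9  0.6 -0. ] t 8.93 q [ 0.04  0.21  2.26  1.99  0.04 -0.44]
-0.03 [array([187., 290.]), array([492., 103.])]
0 [array([198., 287.]), array([492., 112.])]
0.03 [array([209., 284.]), array([492., 121.])]
```

View pics/z3.png

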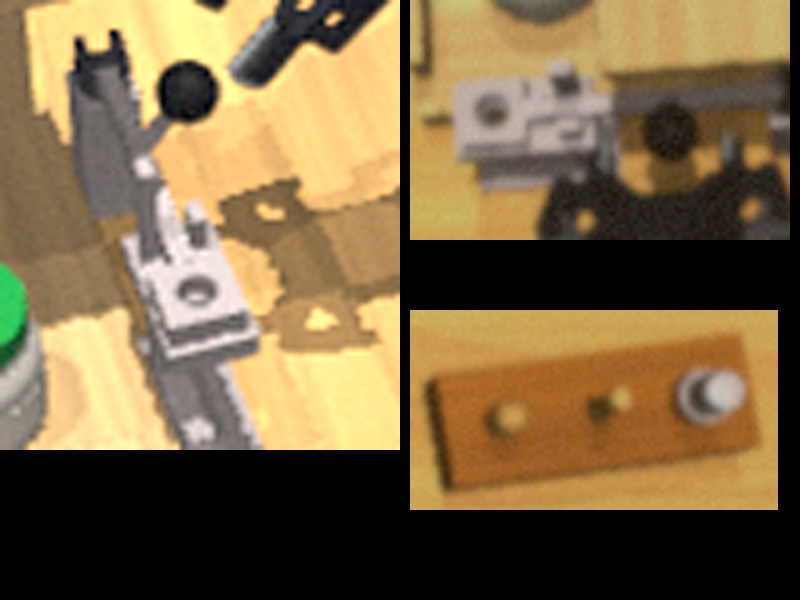

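The bar is home: the eye hole is at (198,290) in the scene crop and (492,111) in the top crop, matching the prediction for swing 0. Next I'll retreat and turn the hand upright, with tool y along world +x, for the pin.

```bash
python3 steer.py '0 0 0 0 0 -30 1;0 0 0 0 0 -30 1;0 0 0 0 0 -30 1;0 0 0 0 0 0 1'
cat >> h.py <<'E'
def down(a): # upright hand, tool y at world angle a
    y=np.array([np.cos(a),np.sin(a),0]);z=np.array([0,0,-1.]);return R.from_matrix(np.c_[np.cross(y,z),y,z])
E
python3 - <<'E'
from h import *
delta(np.array([487.3,-375.5,200]),down(.12))
E
```

```text
clock: 9.37
eef_pos: [571.5, 41.6, 193.4]
tcp_rot: [-3.114, -0.697, 0.08]
contact_force: [1.0, 0.3, 0.1]
opening: 1.003
grasp_force: 0.0
rot [ 0.538 -0.557 -1.53 ] dist 426 in old axes [-85.6 406.8 -91.3] in new axes [-404.  -133.5   -6.6] F [1.  0.3 0.1] t 9.37 q [0.04 0.16 2.28 1.44 0.05 0.1 ]
```

```bash
python3 steer.py '0 -.1 0 -10 0 -15 1;0 -.1 0 -10 0 -15 1;0 -.1 0 -10 0 -15 1;0 -.1 0 -10 0 -15 1;0 -.1 0 -10 0 -15 1'
python3 - <<'E'
from h import *
delta(np.array([487.3,-375.5,200]),down(.12))
E
```

```text
clock: 9.78
eef_pos: [554.0, 65.9, 207.8]
tcp_rot: [-3.039, -0.584, 0.096]
contact_force: [-0.6, 1.2, -0.8]
opening: 1.002
grasp_force: 0.0
rot [ 0.385 -0.53  -1.514] dist 447 in old axes [-94.9 425.3 -97.4] in new axes [-430.3 -119.1    7.8] F [-0.6  1.2 -0.8] t 9.78 q [0.04 0.12 2.22 0.54 0.26 1.  ]
```

```bash
python3 steer.py '0 -.1 0 -10 0 -15 1;0 -.1 0 -10 0 -15 1;0 -.1 0 -10 0 -15 1;0 -.1 0 -10 0 -15 1'
python3 - <<'E'
from h import *
delta(np.array([487.3,-375.5,200]),down(.12))
E
```

```text
clock: 10.12
eef_pos: [495.2, 57.1, 245.0]
tcp_rot: [-3.045, -0.198, 0.14]
contact_force: [0.8, 0.9, 0.0]
opening: 0.999
grasp_force: 0.0
rot [ 0.077 -0.231 -1.534] dist 435 in old axes [-75.9 428.2 -10.7] in new axes [-428.5  -59.7   45. ] F [0.8 0.9 0. ] t 10.12 q [0.04 0.07 2.03 0.15 0.85 1.37]
```

```bash
python3 steer.py '.006 -.018 -.118 0 0 0 1;.006 -.018 -.118 0 0 0 1;.006 -.018 -.118 0 0 0 1;.006 -.018 -.118 0 0 0 1;.006 -.018 -.118 0 0 0 1'
python3 steer.py '.006 -.018 -.118 0 0 0 1;.006 -.018 -.118 0 0 0 1;.006 -.018 -.118 0 0 0 1;.006 -.018 -.118 0 0 0 1;.006 -.018 -.118 0 0 0 1'
python3 steer.py '.006 -.018 -.118 0 0 0 1;.006 -.018 -.118 0 0 0 1;.006 -.018 -.118 0 0 0 1;0 0 0 -39 -5.4 2 1;0 0 0 -39 -5.4 2 1'
python3 steer.py '0 0 0 -39 -5.4 2 1;0 0 0 -39 -5.4 2 1;0 0 0 -39 -5.4 2 1;0 0 0 -39 -5.4 2 1;0 0 0 -39 -5.4 2 1'
python3 steer.py '0 0 0 -39 -5.4 2 1;0 0 0 -39 -5.4 2 1;0 0 0 -39 -5.4 2 1;0 0 0 0 0 0 1'
python3 - <<'E'
from h import *
from rig import r
delta(np.array([487.3,-375.5,200]),down(.12))
c=r.camera_params("wrist");im=r.grab_frame("wrist")[:,:,::-1]
print(proj(c,[[487.2,-375,115],[487.4,-376.5,75]]))
cv2.imwrite("pics/w2.png",im)
E
```

```text
clock: 10.53
eef_pos: [496.4, 58.0, 244.0]
tcp_rot: [-3.12, -0.147, 0.75]
contact_force: [0.1, 0.9, 0.6]
opening: 0.996
grasp_force: 0.0
clock: 10.95
eef_pos: [496.1, 58.3, 243.6]
tcp_rot: [3.133, -0.058, 1.344]
contact_force: [0.6, 0.9, -0.4]
opening: 1.0
grasp_force: 0.0
clock: 11.37
eef_pos: [495.0, -19.4, 240.3]
tcp_rot: [3.139, -0.003, 1.698]
contact_force: [0.8, -0.8, -0.4]
opening: 1.002
grasp_force: 0.0
clock: 11.78
eef_pos: [491.0, -219.6, 232.1]
tcp_rot: [3.135, -0.002, 1.692]
contact_force: [0.4, 0.3, -0.4]
opening: 1.0
grasp_force: 0.0
clock: 12.12
eef_pos: [488.9, -342.5, 227.0]
tcp_rot: [3.132, 0.003, 1.689]
contact_force: [-0.1, -0.4, -0.1]
opening: 0.999
grasp_force: 0.0
rot [ 0.009  0.003 -0.002] dist 43 in old axes [-32.5  -5.7  27. ] in new axes [-32.6  -5.5  27. ] F [-0.1 -0.4 -0.1] t 12.12 q [-0.62  0.33  1.73  0.    1.07 -0.74]
[[266.41681257 250.13462091]
 [267.10774081 232.80987228]]
```

View pics/w2.png

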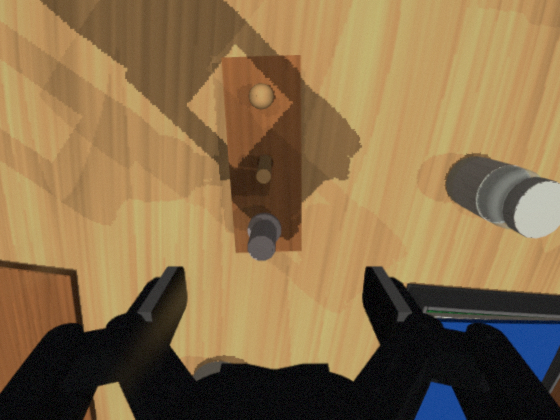

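The wrist view shows the pin at the near end of the row, with its head top at (262,248) against a prediction of (266,250). That puts x nearer 485. The fingers straddle it across the row and clear the sticks.

```bash
python3 steer.py '.009 .003 0 -32 -8 26 1;0 0 0 0 0 35 1;0 0 0 0 0 0 1'
python3 - <<'E'
from h import *
delta(np.array([485,-375,101]),down(.12))
E
```

```text
clock: 12.42
eef_pos: [481.0, -368.5, 161.3]
tcp_rot: [-3.133, -0.006, 1.687]
contact_force: [-1.0, 1.7, -1.0]
opening: 1.0
grasp_force: 0.0
rot [-0.009 -0.006 -0.003] dist 61 in old axes [-7.2  3.8 60.2] in new axes [-6.9  3.2 60.3] F [-1.   1.7 -1. ] t 12.42 q [-0.66  0.43  1.75 -0.    0.98 -0.77]
```

```bash
python3 steer.py '-.009 -.006 0 -7 3.5 0 1;0 0 0 0 0 20 .7;0 0 0 0 0 20 .7;0 0 0 0 0 20 .7;0 0 0 0 0 0 .7'
python3 - <<'E'
from h import *
delta(np.array([485,-375,101]),down(.12))
E
```

```text
clock: 12.83
eef_pos: [487.0, -377.5, 105.9]
tcp_rot: [3.14, 0.008, 1.687]
contact_force: [-0.7, 0.4, -0.5]
opening: 0.702
grasp_force: 0.0
rot [ 0.001  0.008 -0.004] dist 6 in old axes [ 2.7 -1.8  4.9] in new axes [ 2.7 -1.7  4.9] F [-0.7  0.4 -0.5] t 12.83 q [-0.66  0.51  1.77 -0.01  0.86 -0.77]
```

```bash
python3 steer.py '0 0 0 2 -1.5 3 .7;0 0 0 0 0 0 .7;0 0 0 0 0 0 .7'
python3 steer.py '0 0 0 0 0 0 .4;0 0 0 0 0 0 .1;0 0 0 0 0 0 .1;0 0 0 0 0 0 .1;0 0 0 0 0 0 .1' 60
python3 - <<'E'
from h import *
delta(np.array([485,-375,101]),down(.12))
E
```

```text
clock: 13.08
eef_pos: [486.1, -378.0, 106.1]
tcp_rot: [3.138, 0.014, 1.685]
contact_force: [0.8, 0.4, 1.0]
opening: 0.702
grasp_force: 0.0
clock: 13.5
eef_pos: [485.6, -378.3, 105.2]
tcp_rot: [3.139, 0.014, 1.684]
contact_force: [-0.3, 0.6, 5.7]
opening: 0.266
grasp_force: 58.5
rot [ 0.002  0.014 -0.006] dist 5 in old axes [ 3.4 -0.2  4.1] in new axes [ 3.4 -0.2  4.2] F [-0.3  0.6  5.7] t 13.5 q [-0.66  0.5   1.77 -0.01  0.85 -0.77]
```

```bash
python3 steer.py '0 0 0 0 0 -20 .1;0 0 0 0 0 -25 .1;0 0 0 0 0 -30 .1;0 0 0 0 0 -35 .1;0 0 0 0 0 -15 .1'
python3 - <<'E'
from h import *
from rig import r
delta(np.array([540,149,230]),down(.085))
c=r.camera_params("wrist");im=r.grab_frame("wrist")[:,:,::-1]
s=r.sense();Rn=R.from_euler("xyz",s["tcp_rot"])
for d in(55,95):print(d,proj(c,[s["eef_pos"]+Rn.apply([0,0,d])]))
for p in([3,0,95],[0,3,95]):print(proj(c,[s["eef_pos"]+Rn.apply(p)]))
cv2.imwrite("pics/w3.png",cv2.resize(im[60:360,140:420],None,fx=2,fy=2,interpolation=cv2.INTER_CUBIC))
E
```

```text
clock: 13.92
eef_pos: [485.7, -377.2, 233.3]
tcp_rot: [3.138, 0.016, 1.685]
contact_force: [0.2, -0.1, -1.5]
opening: 0.261
grasp_force: 60.0
rot [0.004 0.016 0.029] dist 529 in old axes [516.6 113.7  -4.4] in new axes [519.6  98.8   3.3] F [ 0.2 -0.1 -1.5] t 13.92 q [-0.66  0.35  1.69 -0.01  1.09 -0.77]
55 [[275.59438193 246.82584506]]
95 [[275.53705052 223.43021938]]
[[275.53705393 219.60915815]]
[[279.61059196 223.42935533]]
```

View pics/w3.png

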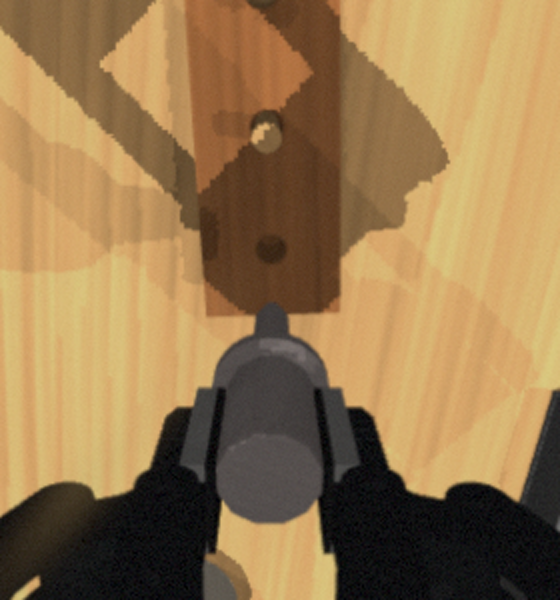

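The wrist view shows the pin held upright between the pads. Its tip is at about (272,308) in the crop, or (276,214) in full-frame pixels, and the head top is at (274.5,298). I'll fit the pin's pose in the tool frame from these.

Run:
```python
from h import *
from rig import r
c=r.camera_params("wrist");s=r.sense();Rn=R.from_euler("xyz",s["tcp_rot"])
obs=np.array([[274.5,298],[275.5,251.5],[276,214.5]])
def P(v):  # tip = (x,y,d), axis tilt (a about y,b about x)
    ax=R.from_euler("xy",[v[4],v[3]]).apply([0,0,1])
    return [s["eef_pos"]+Rn.apply(np.array(v[:3])-k*ax) for k in(105,65,0)]
o=least_squares(lambda v:np.r_[(proj(c,P(v))-obs).ravel(),v[3]*20,v[4]*20],[0,0,95,0,0]);print(o.x.round(3),o.fun.round(1))
for t in(0,.03,.06):
  o2=least_squares(lambda v:np.r_[(proj(c,P([*v,t,0]))-obs).ravel()],[0,0,95]);print(t,o2.x.round(2),o2.fun.round(1))
RC,_=cv2.Rodrigues(c["rvec"])
for p in P(o.x):print("depth",(RC@p+c["tvec"])[2].round(0))
```

```text
[ 1.2807e+01  1.2140e+00  7.5258e+01 -6.2000e-02 -9.0000e-03] [ 0.1 -0.2 -0.1  0.6  0.  -0.5 -1.2 -0.2]
0 [ 6.89  0.53 93.94] [ 0.8 -0.7 -0.3  1.9 -1.  -1.4]
0.03 [  4.03   0.55 102.82] [ 0.8 -0.9 -0.3  2.4 -1.  -1.7]
0.06 [  1.19   0.58 111.61] [ 0.8 -1.2 -0.3  2.9 -1.  -1.9]
depth 106.0
depth 144.0
depth 207.0
```

```bash
python3 steer.py '.004 .016 .029 20 4 0 .1;0 0 0 39 7.4 0 .1;0 0 0 39 7.4 0 .1;0 0 0 39 7.4 0 .1;0 0 0 39 7.4 0 .1'
python3 steer.py '0 0 0 39 7.4 0 .1;0 0 0 39 7.4 0 .1;0 0 0 39 7.4 0 .1;0 0 0 39 7.4 0 .1;0 0 0 39 7.4 0 .1'
python3 steer.py '0 0 0 39 7.4 0 .1;0 0 0 39 7.4 0 .1;0 0 0 39 7.4 0 .1;0 0 0 20 4 0 .1;0 0 0 0 0 0 .1'
python3 - <<'E'
from h import *
q=np.load("q.npy");H=rackpt(q,[-70,82,92])
delta(np.array([H[0],H[1]-5,228]),down(.085))
E
```

```text
clock: 14.38
eef_pos: [501.8, -196.4, 228.3]
tcp_rot: [-3.137, -0.004, 1.655]
contact_force: [2.2, -0.4, -2.1]
opening: 0.264
grasp_force: 59.9
clock: 14.8
eef_pos: [522.3, 1.2, 229.0]
tcp_rot: [-3.137, -0.003, 1.655]
contact_force: [1.0, -0.6, -2.0]
opening: 0.261
grasp_force: 59.9
clock: 15.22
eef_pos: [537.4, 141.9, 229.3]
tcp_rot: [-3.138, -0.004, 1.659]
contact_force: [-0.2, 0.3, -1.3]
opening: 0.261
grasp_force: 59.9
rot [-0.004 -0.004  0.003] dist 91 in old axes [-5.7 90.3  0.9] in new axes [-5.4 90.4  1.3] F [-0.2  0.3 -1.3] t 15.22 q [0.25 0.27 1.81 0.01 1.07 0.16]
```

```bash
python3 steer.py '-.004 -.004 .003 -2 30 0 .1;0 0 0 -2 30 0 .1;0 0 0 -1 30 2 .1;0 0 0 0 0 0 .1;0 0 0 0 0 0 .1'
python3 - <<'E'
from h import *
from rig import r
q=np.load("q.npy");H=rackpt(q,[-70,82,92])
delta(np.array([H[0],H[1]-5,228]),down(.085))
s=r.sense();Rn=R.from_euler("xyz",s["tcp_rot"])
c=np.zeros((600,800,3),np.uint8)
def put(im,x0,x1,y0,y1,k,X,Y,g):
    w=cv2.resize(im[y0:y1,x0:x1],None,fx=k,fy=k,interpolation=cv2.INTER_CUBIC)
    c[Y:Y+w.shape[0],X:X+w.shape[1]]=np.clip(w.astype(float)*g,0,255).astype(np.uint8)
V={}
for n,a in dict(wrist=(200,350,130,310,2.6,0,0,1.4),scene=(240,330,170,290,4,400,0,1.3),top=(150,240,150,210,4,400,0,1.8)).items():
    cam=r.camera_params(n);im=r.grab_frame(n)[:,:,::-1]
    if n=="top": cv2.imwrite("pics/top4.png",im);V[n]=im;continue
    put(im,*a)
    f=lambda p:((proj(cam,[p])[0]-[a[0],a[2]]+.4)*a[4]+[a[5],a[6]]).round(0)
    print(n,"tip x0,7",[f(s["eef_pos"]+Rn.apply([x,0,95])) for x in(0,7)],"eye",f(rackpt(q,[-70,82,106])))
cv2.imwrite("pics/z4.png",c)
E
```

```text
clock: 15.63
eef_pos: [627.9, 139.6, 226.5]
tcp_rot: [-3.14, 0.001, 1.652]
contact_force: [-1.2, -0.5, -1.8]
opening: 0.264
grasp_force: 60.2
rot [-0.001  0.001 -0.004] dist 5 in old axes [ 4.6  0.3 -1.5] in new axes [ 4.6  0.3 -1.5] F [-1.2 -0.5 -1.8] t 15.63 q [ 0.22  0.41  1.62 -0.    1.12  0.14]
wrist tip x0,7 [array([194., 239.]), array([194., 216.])] eye [197. 180.]
scene tip x0,7 [array([554., 349.]), array([557., 357.])] eye [558. 390.]
```

View pics/z4.png

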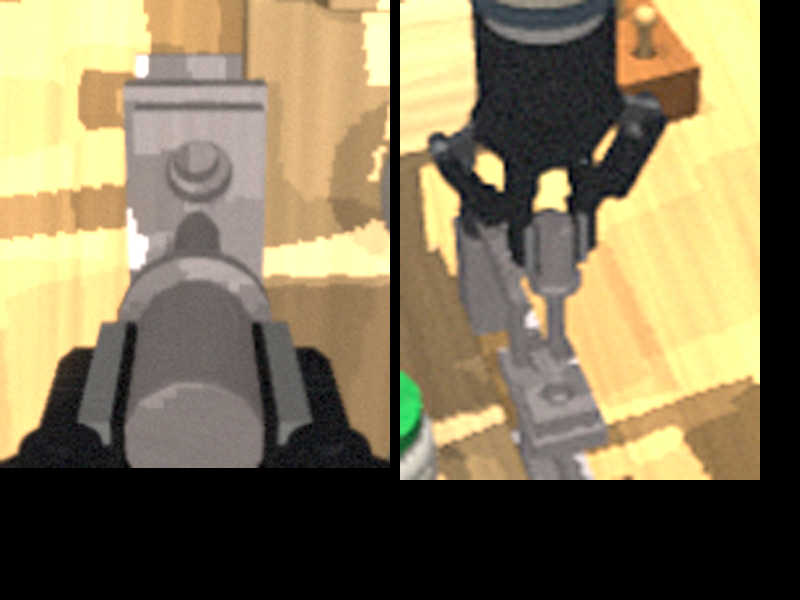

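Wrist crop: eye hole at (200,171), tip at about (198,219). The tip sits a few mm short of the hole along tool x and is well aligned across. Scene crop: tip at about (554,358), eye at (560,391). I'll correct +4.5 mm, descend to just above the eye and check again.

```bash
python3 steer.py '0 0 0 2.5 0 5 .1;0 0 0 2 0 6 .1;0 0 0 0 0 6 .1;0 0 0 0 0 0 .1;0 0 0 0 0 0 .1'
python3 - <<'E'
from h import *
from rig import r
q=np.load("q.npy");H=rackpt(q,[-70,82,92])
delta(np.array([H[0],H[1],210]),down(.085))
s=r.sense();Rn=R.from_euler("xyz",s["tcp_rot"]);print(s["eef_pos"])
c=np.zeros((600,800,3),np.uint8)
def put(im,x0,x1,y0,y1,k,X,Y,g):
    w=cv2.resize(im[y0:y1,x0:x1],None,fx=k,fy=k,interpolation=cv2.INTER_CUBIC)
    c[Y:Y+w.shape[0],X:X+w.shape[1]]=np.clip(w.astype(float)*g,0,255).astype(np.uint8)
for n,a in dict(wrist=(235,315,165,265,5,0,0,1.4),scene=(258,308,210,285,8,400,0,1.6)).items():
    cam=r.camera_params(n);im=r.grab_frame(n)[:,:,::-1];put(im,*a)
    f=lambda p:((proj(cam,[p])[0]-[a[0],a[2]]+.45)*a[4]+[a[5],a[6]]).round(0)
    print(n,"tip x0,7",[f(s["eef_pos"]+Rn.apply(p)) for p in([0,0,95],[7,0,95],[0,7,95],[0,0,102])],"eye",f(rackpt(q,[-70,82,106])),"keeper",f(H))
cv2.imwrite("pics/z5.png",c)
E
```

```text
clock: 16.2
eef_pos: [626.7, 145.0, 210.6]
tcp_rot: [-3.141, 0.001, 1.653]
contact_force: [-0.2, -0.2, -1.0]
opening: 0.26
grasp_force: 60.2
rot [-0.     0.001 -0.003] dist 4 in old axes [4.1 1.5 0.6] in new axes [4.1 1.5 0.6] F [-0.2 -0.2 -1. ] t 16.2 q [ 0.23  0.42  1.63 -0.    1.09  0.14]
[626.74342572 144.99025176 210.56988862]
wrist tip x0,7 [array([199., 285.]), array([199., 240.]), array([246., 285.]), array([199., 268.])] eye [209. 237.] keeper [208. 209.]
scene tip x0,7 [array([573., 427.]), array([580., 443.]), array([551., 432.]), array([573., 443.])] eye [573. 460.] keeper [574. 492.]
```

View pics/z5.png

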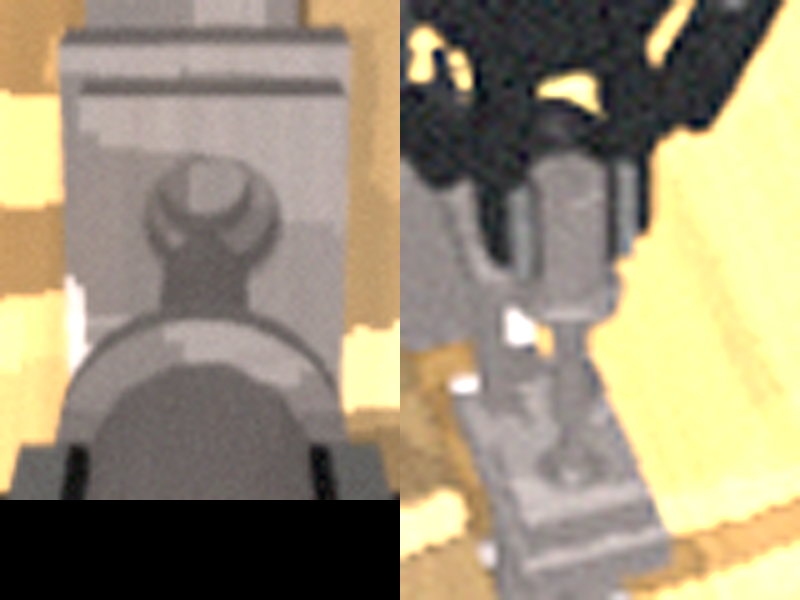

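Wrist crop: eye centre at (213,215), tip at about (205,230). With the tip 9.6 mm above the eye it should appear at about (214,234), so only about +1.4 mm along tool y is missing. The scene crop agrees, with the tip over the eye at (570,445). I'll correct that and go down carefully.

```bash
python3 steer.py '0 0 0 0 1.4 0 .1;0 0 0 0 0 6 .1;0 0 0 0 0 6 .1;0 0 0 0 0 6 .1;0 0 0 0 0 0 .1'
python3 steer.py '0 0 0 0 0 5 .1;0 0 0 0 0 5 .1;0 0 0 0 0 0 .1'
```

```text
clock: 16.72
eef_pos: [627.8, 144.9, 191.3]
tcp_rot: [-3.14, 0.001, 1.653]
contact_force: [-0.5, 0.4, -1.7]
opening: 0.262
grasp_force: 60.2
clock: 16.97
eef_pos: [628.2, 145.0, 182.0]
tcp_rot: [-3.141, 0.001, 1.653]
contact_force: [0.3, -0.8, -1.7]
opening: 0.261
grasp_force: 60.2
```

```bash
python3 steer.py '0 0 0 0 0 5 .1;0 0 0 0 0 5 .1;0 0 0 0 0 0 .1'
python3 steer.py '0 0 0 0 0 5 .1;0 0 0 0 0 5 .1;0 0 0 0 0 0 .1'
```

```text
clock: 17.22
eef_pos: [628.1, 145.0, 172.0]
tcp_rot: [-3.141, 0.001, 1.653]
contact_force: [-0.7, -0.3, -2.0]
opening: 0.263
grasp_force: 60.0
clock: 17.47
eef_pos: [628.3, 145.0, 162.0]
tcp_rot: [-3.141, 0.001, 1.653]
contact_force: [-1.8, -0.3, -1.6]
opening: 0.262
grasp_force: 59.9
```

```bash
python3 steer.py '0 0 0 0 0 6 .1;0 0 0 0 0 6 .1;0 0 0 0 0 5 .1;0 0 0 0 0 0 .1'
python3 steer.py '0 0 0 0 0 2 .1;0 0 0 0 0 2 .1;0 0 0 0 0 0 .1'
```

```text
clock: 17.8
eef_pos: [628.3, 144.9, 144.8]
tcp_rot: [-3.141, 0.001, 1.653]
contact_force: [-2.0, 2.2, -2.4]
opening: 0.261
grasp_force: 59.9
clock: 18.05
eef_pos: [628.6, 145.1, 141.9]
tcp_rot: [3.141, 0.001, 1.653]
contact_force: [-3.3, 1.9, -3.0]
opening: 0.263
grasp_force: 60.0
```

```bash
python3 steer.py '0 0 0 0 0 1.5 .1;0 0 0 0 0 1.5 .1;0 0 0 0 0 0 .1'
```

```text
clock: 18.3
eef_pos: [628.6, 145.2, 139.2]
tcp_rot: [3.141, 0.001, 1.653]
contact_force: [-3.9, 2.0, 0.2]
opening: 0.261
grasp_force: 60.3
```

```bash
python3 steer.py '0 0 0 0 0 1 .1;0 0 0 0 0 1 .1;0 0 0 0 0 0 .1'
```

```text
clock: 18.55
eef_pos: [628.7, 145.3, 137.7]
tcp_rot: [3.141, 0.001, 1.653]
contact_force: [-5.8, 2.2, 4.5]
opening: 0.266
grasp_force: 60.6
```

The vertical force is rising, so the collar is seated. Releasing and withdrawing upward.

```bash
python3 steer.py '0 0 0 0 0 0 .4;0 0 0 0 0 0 .6;0 0 0 0 0 0 .6;0 0 0 0 0 0 .6'
python3 steer.py '0 0 0 0 0 -10 .6;0 0 0 0 0 -20 .6;0 0 0 0 0 -30 .6;0 0 0 0 0 -35 .6;0 0 0 0 0 0 .6'
python3 steer.py '0 0 0 0 -35 0 .6;0 0 0 0 -35 0 .6;0 0 0 0 -35 0 .6;0 0 0 0 0 0 .6;0 0 0 0 0 0 .6'
python3 - <<'E'
from h import *
from rig import r
q=np.load("q.npy")
c=np.zeros((600,800,3),np.uint8)
for n,a in dict(top=(170,250,155,215,5,0,0,1.8),scene=(250,330,190,300,5,400,0,1.4)).items():
    cam=r.camera_params(n);im=r.grab_frame(n)[:,:,::-1]
    x0,x1,y0,y1,k,X,Y,g=a
    w=cv2.resize(im[y0:y1,x0:x1],None,fx=k,fy=k,interpolation=cv2.INTER_CUBIC)
    c[Y:Y+w.shape[0],X:X+w.shape[1]]=np.clip(w.astype(float)*g,0,255).astype(np.uint8)
    f=lambda p:((proj(cam,[p])[0]-[x0,y0]+.4)*k+[X,Y]).round(0)
    print(n,"head top if home",f(rackpt(q,[-70,82,151])),"collar",f(rackpt(q,[-70,82,111])))
    if n=="top": # bright head-top disc vs expected: template-free check of head-top blob
        g2=cv2.cvtColor(im,cv2.COLOR_BGR2GRAY);e=proj(cam,[rackpt(q,[-70,82,151])])[0].round().astype(int);print(e,g2[e[1]-8:e[1]+9:2,e[0]-8:e[0]+9:2])
cv2.imwrite("pics/z6.png",c)
E
```

```text
clock: 18.88
eef_pos: [629.4, 144.9, 137.4]
tcp_rot: [3.139, 0.001, 1.652]
contact_force: [0.3, -0.9, 0.7]
opening: 0.601
grasp_force: 0.0
clock: 19.3
eef_pos: [632.2, 145.8, 240.1]
tcp_rot: [3.13, -0.0, 1.652]
contact_force: [1.3, 1.0, 0.5]
opening: 0.599
grasp_force: 0.0
clock: 19.72
eef_pos: [523.0, 136.4, 233.0]
tcp_rot: [3.14, 0.001, 1.653]
contact_force: [1.8, -0.0, 0.5]
opening: 0.603
grasp_force: 0.0
top head top if home [113. 117.] collar [126. 137.]
[192 178] [[102 105 102 103  87  66  72  29  32]
 [102 103 102 104  93  65  74  36  27]
 [101 103 103 102  97  63  74  50  20]
 [104 102 103 102 101  65  70  61  25]
 [101 104 104 102 101  77  62  69  33]
 [101 104 102 103 102  81  51  67  37]
 [103 104 104 102 102  86  47  65  47]
 [100 103 102 104 102  95  51  59  58]
 [100 103 103 104 103  98  58  49  61]]
scene head top if home [546. 321.] collar [548. 380.]
```

```bash
python3 steer.py '0 0 0 -35 -15 -5 .6;0 0 0 -35 -15 -5 .6;0 0 0 -35 -15 -5 .6;0 0 0 -35 -15 -5 .6;0 0 0 0 0 0 .6'
python3 - <<'E'
from h import *
from rig import r
q=np.load("q.npy");np.set_printoptions(linewidth=200)
for n in("scene","top"):
    cam=r.camera_params(n);im=r.grab_frame(n)
    e=proj(cam,[rackpt(q,[-70,82,z]) for z in(151,111,106)]);print(n,e.round(0).tolist())
    g=cv2.cvtColor(im,cv2.COLOR_RGB2GRAY);x,y=e[0].round().astype(int)
    print(g[y-14:y+32:2 if n=="scene" else 1,x-11:x+13] if n=="scene" else g[y-9:y+14,x-10:x+14])
E
```

```text
clock: 20.23
eef_pos: [475.5, -12.7, 253.3]
tcp_rot: [3.14, 0.003, 1.65]
contact_force: [0.1, 0.5, 0.4]
opening: 0.597
grasp_force: 0.0
scene [[279.0, 254.0], [279.0, 266.0], [279.0, 267.0]]
[[104 107 137 169 166 172 170 175 170 168 165 164 169 168 167 176 173 169 169 170 172 171 170 171]
 [199 178 141 139 168 169 172 173 173 169 164 161 163 167 167 171 177 174 173 174 174 173 178 177]
 [190 193 169 128 144 176 176 186 185 186 185 181 174 180 181 184 185 188 183 185 186 186 186 188]
 [ 84  86  90  90 112 158 184 186 186 183 187 180 177 178 183 181 179 187 185 182 183 185 184 188]
 [ 85  90  89 117 177 197 181 183 183 184 186 184 182 178 181 184 180 185 184 186 182 184 187 183]
 [ 84  89  87 149 198 198 192 178 181 181 189 188 187 185 181 183 179 177 183 186 181 178 185 185]
 [ 83  91  87 144 194 192 194 192 169 174 191 194 189 191 183 181 180 179 179 184 184 181 183 186]
 [ 87  87  85 123 161 170 183 195 199 200 196 197 198 198 203 196 183 180 177 179 186 184 180 182]
 [ 79  90  96  88 139 153 153 198 199 199 200 199 198 198 195 163 155 183 179 174 181 185 181 180]
 [ 81  92  91  82 
[... 2999 characters left out ...]
9  88]
 [ 49  52  54  67  87  95  98  92  85  68  51  44  40  40  43  42  56  73  86  91  94  89  77  72]
 [ 65  60  67  74  88  96  97  94  88  76  62  55  51  52  55  59  67  77  84  90  93  87  74  73]
 [ 77  75  79  81  93  97  99  96  89  79  73  68  67  65  67  72  74  78  85  92  97  88  77  80]
 [ 81  82  83  87  94  96  99  95  90  83  79  77  74  77  78  73  71  76  87  96  95  87  77  85]
 [ 82  83  84  88  94  96  97  96  92  84  81  79  76  77  74  72  72  79  89  94  90  82  78  86]
 [ 86  84  86  91  93  95  94  88  85  80  76  75  71  68  69  69  71  73  79  84  81  74  72  86]
 [ 87  86  88  91  93  90  84  78  73  68  65  64  62  59  57  58  64  65  69  71  69  69  72  85]]
```

The scene pixels show the head-top disc at column 279, rows 254–258, against a predicted (279,254) for a home pin. So the pin is upright and seated, and nothing touches the hand.

```bash
python3 -c "
from rig import r
print(r.sign_off())"
```

```text
the job is handed in; nothing more can be done
None
```

I handed the job in at about 20 s of the 64 s: the latch bar is closed in the notch, the lock pin is pushed home through the eye and keeper, and the hand is clear. Sign-off returned no verdict; I judged the seated pin from camera pixel values and forces, and did not re-check the pots and jar at the end.

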